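Open the tall push-and-turn safety bottle

ROBOT

A 7-joint arm with a two-finger parallel gripper is mounted at the origin on a cart in front of the work surface, level with it; the furniture and walls round the work are solid. World frame = base frame: x ahead of the robot, y to its left, z up, the work surface at z = 0. Lengths are in m, angles in rad, forces in N, time in s.
With the tool pointing down it reaches from about 0.4 to 0.85 m from the base axis. Payload 10.4 kg.
Tool frame: the origin (TCP) lies on the centre line of the jaws, within the pads' length; the fingertips stand ahead of it and the grasp point (between the pads) lies 2 mm behind it (r.tip_extent is the z of the fingertips in the tool frame, in m); z points along the fingers, y is the line along which they close (so a half turn about z gives the same grasp; the last joint's range is limited). The gripper opens to 85 mm and grips with 20 to 120 N. Pads are 22 mm wide; open, the fingers measure 114 mm over their backs; the gripper's body (76 mm by 85 mm) begins 54 mm behind the grasp point. The pads swing forward as they close: fully open they stand 13 mm farther back than shut.
Start: joints at [1.206, 0.332, -0.065, 1.46, 0.022, 1.35, -0.088], TCP at [0.21, -0.589, 0.248] pointing down, gripper open.
Joint ranges: [-2.6, 2.6], [-0.5, 2.12], [-1.47, 1.34], [0.16, 2.42], [-1.27, 4.41], [0.06, 2.06], [-2.6, 2.6]. Speed limits (rad/s): [2.22, 2.22, 2.79, 2.79, 3.14, 3.14, 3.14].

INTERFACE

Orientations are given as a rotation vector (axis times angle).
In Python, from workcell import r gives the robot as it stands.
- The arm moves only by the shell command python3 -m pendant 'ROWS' [FORCE]. ROWS is JSON, a list of rows, each a list of 7 numbers: the opening, from -1 (shut) to 1 (fully open), then the shift along the tool's x, y, z in m, then the turn, a rotation vector about the tool's x, y, z in rad. A call has 1 to 5 rows; each row shifts and turns the commanded pose from where the row before left it, along the tool's axes as they then stand; what a row does not reach is not made up. A row lasts 1/12 s, in which the tool goes at most 41.7 mm and 7.16 degrees, less where a joint would pass 70% of its speed; a pose out of reach is approached as far as the arm can. A call is refused whole if a number of a shift passes 0.0417 or a number of a turn 0.125, either way. A call with a gripper value outside its range is refused whole. The fingers move at their own pace and stop on an object; FORCE is the grip in N (left out, the last holds). Time passes only in rows, so rows that do not move let the fingers close. It gives the time, the measured TCP pose, the force and the opening at its end, in the units of the state.
- r.sense(): the state, without advancing time (a new reading comes with each control period).
- r.read_camera(name): name is "side" or "top" or "wrist"; returns the picture (384x512x3 uint8, blue, green, red); there is no depth.
- r.camera_params(name): a dict with "camera_matrix" (3x3 intrinsics, pixels), "R" (3x3) and "t" (3): a world point X has camera coordinates R X + t. Camera axes: x right, y down, z forward; pixel columns grow to the right and rows downward; lengths in m; the calibration is good to about 2 mm. A picture is of the moment at which its call begins: read the wrist's pose just before it. camera_params takes no time and is no camera call; for the wrist camera it gives the pose at the moment of the call.
- r.job_done(): hands the job in, once; it reports no verdict.
Trained networks look in the newest picture that a camera, given by its name, has taken for a name from the list of things; names that differ only in an ending like _2 or _b are one class to them, and where a whole thing is asked for, a point or a joint stands for the part that bears it (a point fixed in the world has none). Each returns a list of dicts, best first, with "conf" (0 to 1); they miss things now and then, are a little off and sometimes report something else, mostly with a low value. They report only what shows in the picture. A call takes as long as a camera call. They do not tell look-alikes from the thing itself.
- r.look_for(camera, query): "centre" ([column, row] in pixels, amid what is visible of it).
The state is a dict: "time": time; "qpos": joint angles; "dq": joint speeds; "joint_torque": joint torques, N m; "eef_pos": TCP position; "tcp_rot": TCP orientation; "wrist_force": force on the tool from outside, world axes, zero at the start; "moment": the same for the moment, N m; "finger_gap": finger opening in m.
Only numpy, scipy, OpenCV 4.12 (cv2) and the standard library are available. Lean on these libraries where they do the work, as an engineer would, in place of code of your own. Each camera call takes 0.05 s, during which the arm holds its last target. There are 200 camera calls.

TASK

Two medicine bottles with push-and-turn safety caps stand in weighted holders on the worktop. Open the taller one: press its cap all the way down, keep it down while turning it anticlockwise (seen from above) until it is free, then lift it off and finish while still holding the cap in the gripper, level and still, straight above the open bottle, about a hand's breadth (8 to 10 cm) higher than where it sat. Leave the cap on the shorter bottle, and do not disturb the things standing around.

Things in the scene. Friction and masses are not known exactly. Their poses are not given: they have to be found in the camera images.
- tall_bottle: Taller amber bottle, 62 mm in diameter, clamped in a grey round holder (foot 102 mm wide, 14 mm high; collar 76 mm wide up to 39 mm); all one piece, fixed to the worktop. Origin: centre of the holder's underside; z up on the bottle's axis. Shoulder ends at 100 mm height; neck 24 mm wide up to 135 mm, lugs to 18 mm radius, sprung seal disc up to 143 mm. Yaw is random.
- tall_cap: Its loose white ribbed round cap: 48 mm wide to grip (49 over the ribs), 34 mm high, about 30 g, hollow with 3 lugs inside the rim that sit in notches under the neck's lugs. Origin: centre of its open underside; z up. Grip it across its sides in any yaw; up to 2 mm of sideways play. Locked, its yaw equals the bottle's within 0.1 rad; turning anticlockwise from above makes yaw grow.
- tall_seat (a point): Point on the tall bottle's axis, 114 mm above its origin, where the locked cap's underside sits (cap top 148 mm; shoulder starts 14 mm below this point). Cap travel from here: 6.5 mm down to a hard stop, against a spring of 5 N at first, 8 N at the bottom; it clears the notches after 4 mm.
- tall_mouth (a point): Point on the tall bottle's axis at the neck's top, 135 mm above its origin. The cap, kept down, turns anticlockwise: from 1.05 rad after the locked position it is free to lift straight up; at about 1.35 rad it meets a solid stop. Until then the neck's lugs hold it. Wall cabinets hang 0.46 m above the worktop's rear part (from about x = 0.6 m on): keep the wrist clear of them.
- short_bottle: The shorter bottle: same kind and holder, but with its shoulder 68 mm above its origin; its cap's top is 116 mm high. Origin: centre of the holder's underside, on the worktop. Fixed to the worktop. To be left closed.
- short_cap: The shorter bottle's cap, same size and shape as the other cap. Origin: centre of its underside, 82 mm above the bottle's origin. To be left in place.
- cup: Brown ceramic cup, 96 mm in diameter, 80 mm high, standing behind the bottles. Origin: centre of its underside. Bystander.
- salt: Glass salt shaker, 44 mm in diameter, 90 mm high, standing behind the bottles. Origin: centre of its underside. Bystander.
- lemon: Lemon, 71x53x51 mm, lying behind the bottles. Origin: centre of its underside. Bystander.
- spoon: Metal spoon, 188 mm long, lying flat just behind the bottles. Origin: centre of its underside. Bystander.
Mind the look-alikes: they are no part of the job. Leave any blue or pink look-alike of the tall_cap alone.

How it is judged:
By the outcome, as a careful person would: the job done as asked, in the order asked, and still so for the second after the job is handed in, while the arm keeps its last pose, push and grip.
It also fails if it takes over 35 s, if anything falls off the work surface, if the arm or the gripper's body presses on something with over 40 N, if the wrist force passes 120 N, or if a joint passes its speed limit or range.

## Working session

There is one attempt and no reset: what is moved stays moved. The work goes in short steps, Python scripts to look and compute and a shell command to move; the robot and the scene stay as the last step left them, time stands still between calls to the robot, and variables do not carry over. Pictures are saved under pics/ and viewed, on a budget of 10 in all, crops included, one or two more only if the job needs it, and the job is handed in when it is done.

```bash
ls; mkdir -p pics
cat > h.py <<'E'
import numpy as np, cv2
from workcell import r
def ray(cam,px):
    p=r.camera_params(cam);K=np.array(p["camera_matrix"]);R=np.array(p["R"]);t=np.array(p["t"])
    d=R.T@np.linalg.inv(K)@np.array([px[0],px[1],1.]);return -R.T@t,d
def at_z(cam,px,z):
    c,d=ray(cam,px);return c+d*(z-c[2])/d[2]
def proj(cam,X):
    p=r.camera_params(cam);v=np.array(p["camera_matrix"])@(np.array(p["R"])@np.array(X)+np.array(p["t"]));return v[:2]/v[2]
E
python3 - <<'E'
from h import *
s=r.sense();print(s,r.tip_extent)
a=r.read_camera("side");b=r.read_camera("top")
cv2.imwrite("pics/side.png",a);cv2.imwrite("pics/top.png",b)
zz={"tall_bottle":.1,"tall_cap":.148,"short_bottle":.05,"short_cap":.116,"cup":.08,"salt":.09,"lemon":.03,"spoon":0}
for c in("side","top"):
  print(c,at_z(c,(256,192),0))
  for q in zz:
    if c=="side" and q not in("tall_cap","short_cap","tall_bottle"):continue
    for o in r.look_for(c,q)[:3]:print(c,q,np.round(o["centre"]),round(o["conf"],2),at_z(c,o["centre"],zz[q]).round(3))
E
```

```text
pics
{'time': 0.0, 'qpos': array([ 1.20639544,  0.33287027, -0.06471165,  1.4609284 ,  0.02161863,
        1.34988988, -0.08852712]), 'dq': array([ 0.0022472 , -0.00147933,  0.00280034,  0.00089135,  0.00160198,
       -0.00048149, -0.00116831]), 'joint_torque': array([ 8.32811367e-06, -6.25438285e+01,  4.91247664e-02, -3.91607523e+01,
        1.61383575e-02,  9.84633429e-03, -5.79829987e-06]), 'eef_pos': array([ 0.20937281, -0.58852349,  0.24752312]), 'tcp_rot': array([-3.09447984e+00, -5.34071391e-01,  4.94775873e-04]), 'wrist_force': array([ 0.11963369, -0.14965322,  0.69471031]), 'moment': array([ 0.07151659, -0.03511022,  0.00622872]), 'finger_gap': 0.08516229832889895} 0.017
side [0.5282059  0.16866265 0.        ]
side tall_bottle [208. 239.] 0.75 [ 0.442 -0.252  0.1  ]
side tall_bottle [312. 182.] 0.46 [0.666 0.026 0.1  ]
side tall_cap [184. 280.] 0.92 [ 0.432 -0.439  0.148]
side tall_cap [261. 242.] 0.9 [ 0.54  -0.336  0.148]
side tall_cap [238. 278.] 0.76 [ 0.506 -0.431  0.148]
side short_cap [242. 164.] 0.81 [0.49  0.093 0.116]
top [ 0.54551586 -0.04695687  0.        ]
top tall_bottle [284. 237.] 0.62 [ 0.412 -0.113  0.1  ]
top tall_cap [289. 229.] 0.9 [ 0.428 -0.122  0.148]
top tall_cap [334. 205.] 0.65 [ 0.483 -0.232  0.148]
top tall_cap [235. 232.] 0.64 [0.424 0.005 0.148]
top short_bottle [190. 220.] 0.83 [0.465 0.129 0.05 ]
top short_cap [296. 227.] 0.72 [ 0.434 -0.144  0.116]
top short_cap [178. 210.] 0.63 [0.485 0.147 0.116]
top cup [176. 142.] 0.77 [0.673 0.162 0.08 ]
top salt [253. 139.] 0.79 [ 0.672 -0.043  0.09 ]
top lemon [316. 138.] 0.68 [ 0.691 -0.218  0.03 ]
top spoon [238. 192.] 0.84 [0.547 0.003 0.   ]
```

```bash
python3 -c "
import cv2,numpy as np
a=cv2.imread('pics/side.png');b=cv2.imread('pics/top.png')
cv2.imwrite('pics/top2.png',cv2.resize(b,(800,600)));cv2.imwrite('pics/side2.png',cv2.resize(a,(800,600)))"
```

```text
(no output)
```

View pics/top2.png

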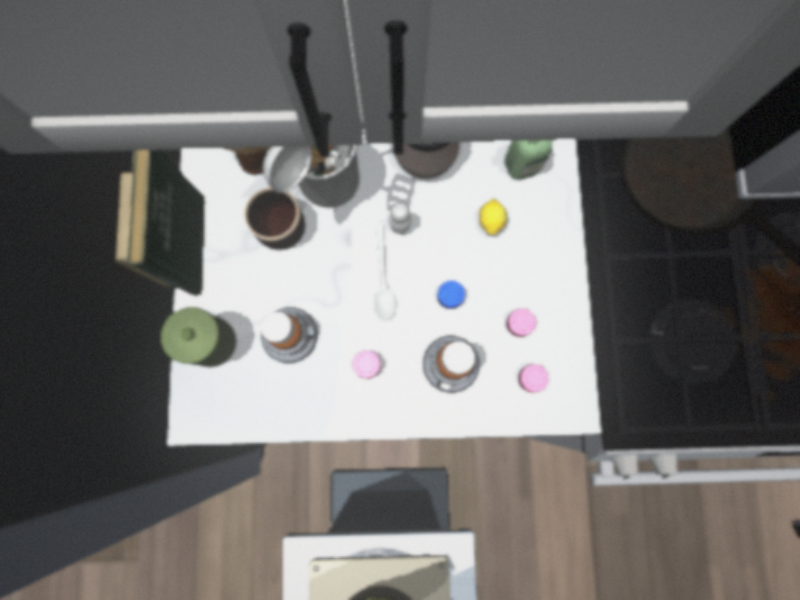

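View pics/side2.png

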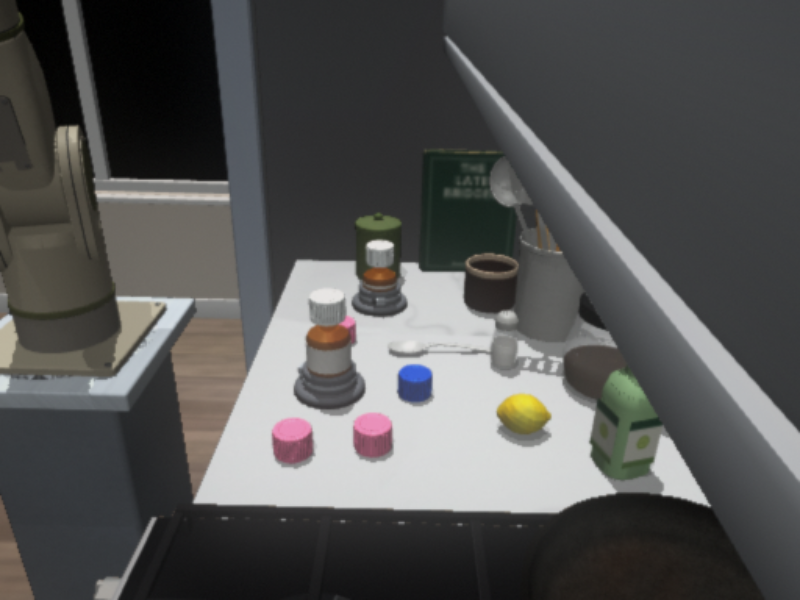

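Top picture (800x600): the white caps are tall (458,357) and short (277,327). The look-alikes are pink at (367,364), (521,321) and (534,377), and blue at (451,294). The side view confirms that the right-hand bottle, cap at (327,307), is the taller one. I'll triangulate its cap and check the choice in one crop.

Run:
```python
from h import *
a=cv2.imread("pics/side.png");b=cv2.imread("pics/top.png")
def blob(im,c,w):
    x0,y0=c[0]-w,c[1]-w;cr=im[y0:y0+2*w,x0:x0+2*w];hsv=cv2.cvtColor(cr,cv2.COLOR_BGR2HSV)
    print(hsv[w,w],[tuple(hsv[w,i]) for i in range(0,2*w,4)])
    return cr
ct=blob(b,(293,228),30);cs=blob(a,(209,197),30)
cv2.imwrite("pics/crop.png",np.hstack([cv2.resize(ct,(400,400),interpolation=0),cv2.resize(cs,(400,400),interpolation=0)]))
for n,c,z in(("top",(293,228.5),.148),("top",(289,233),0.007),("side",(209,197),.131)):print(n,at_z(n,c,z).round(4))
c1,d1=ray("top",(293,228.5));c2,d2=ray("side",(209,187))
A=np.c_[d1,-d2];s=np.linalg.lstsq(A,c2-c1,rcond=None)[0];print(c1+d1*s[0],c2+d2*s[1])
```

```text
[ 30   1 239] [(np.uint8(0), np.uint8(1), np.uint8(239)), (np.uint8(0), np.uint8(0), np.uint8(239)), (np.uint8(108), np.uint8(8), np.uint8(163)), (np.uint8(107), np.uint8(16), np.uint8(143)), (np.uint8(8), np.uint8(37), np.uint8(125)), (np.uint8(11), np.uint8(18), np.uint8(194)), (np.uint8(120), np.uint8(1), np.uint8(236)), (np.uint8(15), np.uint8(2), np.uint8(240)), (np.uint8(0), np.uint8(0), np.uint8(239)), (np.uint8(0), np.uint8(0), np.uint8(238)), (np.uint8(90), np.uint8(3), np.uint8(190)), (np.uint8(105), np.uint8(6), np.uint8(159)), (np.uint8(120), np.uint8(1), np.uint8(220)), (np.uint8(0), np.uint8(0), np.uint8(239)), (np.uint8(0), np.uint8(0), np.uint8(238))]
[ 60   4 122] [(np.uint8(120), np.uint8(2), np.uint8(205)), (np.uint8(120), np.uint8(2), np.uint8(205)), (np.uint8(105), np.uint8(2), np.uint8(205)), (np.uint8(90), np.uint8(1), np.uint8(204)), (np.uint8(75), np.uint8(2), np.uint8(205)), (np.uint8(90), np.uint8(2), np.uint8(113)), (np.uint8(75), np.uint8(4), np.uint8(126)), (np.uint8(75), np.uint8(4), np.uint8(128)), (np.uint8(60), np.uint8(4), np.uint8(122)), (np.uint8(90), np.uint8(2), np.uint8(124)), (np.uint8(60), np.uint8(2), np.uint8(112)), (np.uint8(105), np.uint8(2), np.uint8(207)), (np.uint8(0), np.uint8(4), np.uint8(63)), (np.uint8(110), np.uint8(9), np.uint8(84)), (np.uint8(110), np.uint8(13), np.uint8(114))]
top [ 0.4289 -0.132   0.148 ]
top [ 0.428  -0.1342  0.007 ]
side [ 0.4314 -0.1384  0.131 ]
[ 0.42868501 -0.13177924  0.15049523] [ 0.43116276 -0.13138826  0.15065292]
```

View pics/crop.png

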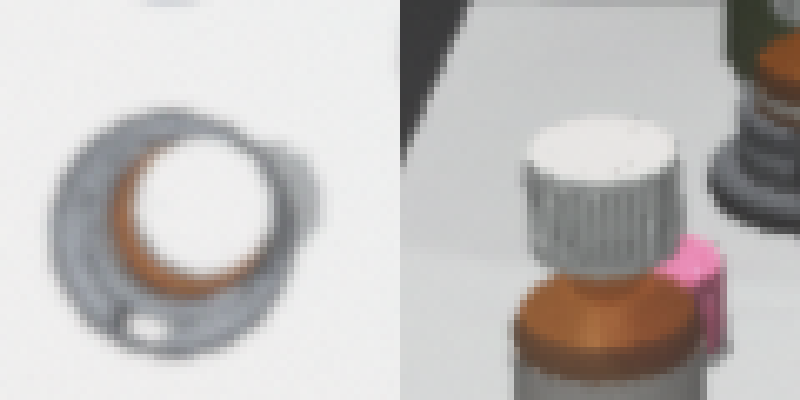

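The crop confirms a white ribbed cap on the taller amber bottle, at about (0.430, -0.133). Next I move above it.

```bash
python3 -m pendant '[[1,0.0277,-0.0273,0,0,0,0],[1,0.0277,-0.0273,0,0,0,0],[1,0.0277,-0.0273,0,0,0,0],[1,0.0277,-0.0273,0,0,0,0],[1,0.0277,-0.0273,0,0,0,0]]' 60; python3 -c "
from h import *
print(r.sense()['qpos'].round(3))"
```

```text
time: 1.07
eef_pos: [0.2947, -0.4121, 0.2484]
tcp_rot: [3.095, 0.534, -0.0]
wrist_force: [0.6, -0.5, 0.4]
finger_gap: 0.0853
[ 1.038  0.081 -0.187  1.761  0.016  1.301 -0.383]
```

```bash
python3 -m pendant '[[1,0.0277,-0.0273,0,0,0,0],[1,0.0277,-0.0273,0,0,0,0],[1,0.0277,-0.0273,0,0,0,0],[1,0.0277,-0.0273,0,0,0,0],[1,0.0277,-0.0273,0,0,0,0]]'; python3 -m pendant '[[1,0.0277,-0.0273,0,0,0,0],[1,0.0277,-0.0273,0,0,0,0],[1,0.0277,-0.0273,0,0,0,0],[1,0,0,0,0,0,0],[1,0,0,0,0,0,0]]'
python3 - <<'E'
from h import *
s=r.sense();print(s['qpos'].round(3),s['eef_pos'])
im=r.read_camera("wrist");cv2.imwrite("pics/w1.png",im)
print(proj("wrist",(.43,-.133,.148)))
for o in r.look_for("wrist","tall_cap")[:3]:print(o,at_z("wrist",o["centre"],.148))
E
```

```text
time: 1.48
eef_pos: [0.3794, -0.237, 0.2486]
tcp_rot: [3.095, 0.534, 0.001]
wrist_force: [0.3, -0.7, 0.6]
finger_gap: 0.0855
time: 1.9
eef_pos: [0.4306, -0.1317, 0.2486]
tcp_rot: [3.094, 0.541, 0.001]
wrist_force: [-0.5, -1.5, -0.5]
finger_gap: 0.0857
[ 0.73  -0.032 -0.517  1.872 -0.016  1.297 -1.007] [ 0.43061367 -0.1317458   0.24859085]
[256.02350634 194.25654351]
{'centre': [257.0, 188.1], 'conf': 0.97} [ 0.43543744 -0.13280309  0.148     ]
{'centre': [342.9, 215.0], 'conf': 0.93} [ 0.43728698 -0.21611129  0.148     ]
{'centre': [149.9, 121.7], 'conf': 0.83} [ 0.46018436 -0.03085826  0.148     ]
```

View pics/w1.png

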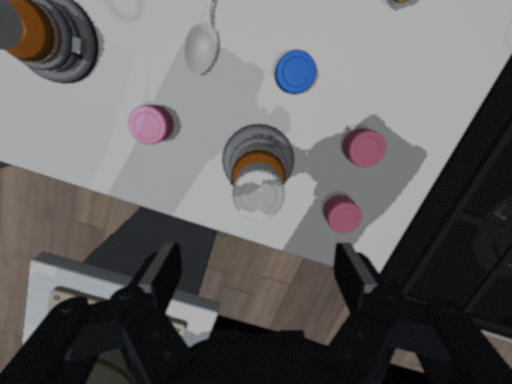

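The wrist view shows the tall cap's top disc centred near (259,195), against a predicted (256,194), so the estimate holds. I'll compute the remaining offset.

Run:
```python
from h import *
im=cv2.imread("pics/w1.png");x0,y0=214,140
g=cv2.cvtColor(im,cv2.COLOR_BGR2GRAY)
c=cv2.HoughCircles(g[y0:y0+100,x0:x0+90],cv2.HOUGH_GRADIENT,1,100,param1=80,param2=12,minRadius=21,maxRadius=29);print(c)
if c is not None:
  u=c[0,0,:2]+[x0,y0];print(u,at_z("wrist",u,.148))
print(at_z("wrist",(259,195),.148))
from scipy.spatial.transform import Rotation as T
print(T.from_rotvec(r.sense()['tcp_rot']).as_matrix().round(4))
```

```text
[[[43.5 56.5 26.2]]]
[257.5 196.5] [ 0.42807397 -0.13589626  0.148     ]
[ 0.42987827 -0.13668257  0.148     ]
[[ 9.423e-01  3.346e-01 -1.000e-04]
 [ 3.346e-01 -9.423e-01 -4.000e-04]
 [-3.000e-04  4.000e-04 -1.000e+00]]
```

```bash
python3 -m pendant '[[1,-0.0024,0.0021,0.03,0,0,0],[1,0,0,0.03,0,0,0],[1,0,0,0.03,0,0,0],[1,0,0,0.0226,0,0,0],[1,0,0,0,0,0,0]]' 60 && python3 -m pendant '[[0.5,0,0,0,0,0,0],[0,0,0,0,0,0,0],[-0.5,0,0,0,0,0,0],[-1,0,0,0,0,0,0],[-1,0,0,0,0,0,0]]' 60; python3 -m pendant '[[-1,0,0,0,0,0,0],[-1,0,0,0,0,0,0],[-1,0,0,0,0,0,0]]'
```

```text
time: 2.42
eef_pos: [0.4251, -0.1373, 0.1317]
tcp_rot: [-3.093, -0.53, 0.009]
wrist_force: [-0.1, 0.5, 0.9]
finger_gap: 0.0853
time: 2.83
eef_pos: [0.429, -0.1356, 0.1375]
tcp_rot: [-3.096, -0.535, -0.002]
wrist_force: [-2.7, 6.4, 8.2]
finger_gap: 0.0467
time: 3.08
eef_pos: [0.429, -0.1356, 0.1375]
tcp_rot: [-3.096, -0.535, -0.003]
wrist_force: [-3.7, 6.7, 6.7]
finger_gap: 0.0468
```

```bash
python3 -m pendant '[[-1,0,-0.001,0.002,0,0,0],[-1,0,0,0.002,0,0,0],[-1,0,0,0.002,0,0,0],[-1,0,0,0,0,0,0]]';  python3 -m pendant '[[-1,0,0,0.002,0,0,0],[-1,0,0,0,0,0,0]]'
```

```text
time: 3.42
eef_pos: [0.4292, -0.1354, 0.1322]
tcp_rot: [3.094, 0.535, 0.004]
wrist_force: [-3.7, 4.0, 11.8]
finger_gap: 0.0469
time: 3.58
eef_pos: [0.4293, -0.1354, 0.1319]
tcp_rot: [3.094, 0.534, 0.003]
wrist_force: [-15.6, 8.1, 36.3]
finger_gap: 0.047
```

```bash
python3 -m pendant '[[-1,0,0,-0.001,0,0,0],[-1,0,0,0,0,0,-0.05],[-1,0,0,0,0,0,-0.08],[-1,0,0,0,0,0,-0.08],[-1,0,0,0,0,0,-0.08]]' 80; python3 -c "
from h import *
s=r.sense();print(s['qpos'].round(3),s['moment'])"
```

```text
time: 4.0
eef_pos: [0.4309, -0.1352, 0.1323]
tcp_rot: [2.981, 0.982, 0.009]
wrist_force: [1.0, 6.5, 15.6]
finger_gap: 0.0463
[ 0.73   0.088 -0.543  2.021  0.053  1.039 -0.772] [ 1.40345208 -0.14976418 -0.07715366]
```

```bash
python3 -m pendant '[[-1,0,0,0,0,0,-0.09],[-1,0,0,0,0,0,-0.09],[-1,0,0,0,0,0,-0.09],[-1,0,0,0,0,0,-0.09],[-1,0,0,0,0,0,0]]'; python3 -m pendant '[[-1,0,0,0,0,0,-0.09],[-1,0,0,0,0,0,-0.09],[-1,0,0,0,0,0,-0.09],[-1,0,0,0,0,0,-0.09],[-1,0,0,0,0,0,0]]';python3 -c "
from h import *
s=r.sense();print(s['qpos'].round(3),s['moment'])"
```

```text
time: 4.42
eef_pos: [0.4311, -0.1354, 0.1323]
tcp_rot: [2.754, 1.502, 0.008]
wrist_force: [0.2, 5.1, 16.2]
finger_gap: 0.0461
time: 4.83
eef_pos: [0.4312, -0.136, 0.1323]
tcp_rot: [2.44, 1.969, 0.007]
wrist_force: [2.4, 2.7, 14.9]
finger_gap: 0.0464
[ 0.768  0.092 -0.581  2.019  0.06   1.039 -0.054] [ 0.46290935 -0.29539222  0.03115867]
```

```bash
for i in 1; do python3 -m pendant '[[-1,0,0,0,0,0,-0.07],[-1,0,0,0,0,0,-0.07],[-1,0,0,0,0,0,-0.07],[-1,0,0,0,0,0,0]]'; python3 -c "
from h import *
print(r.sense()['moment'])"; python3 -m pendant '[[-1,0,0,0,0,0,-0.04],[-1,0,0,0,0,0,0]]'; python3 -c "
from h import *
print(r.sense()['moment'])"; done
```

```text
time: 5.17
eef_pos: [0.4312, -0.1362, 0.1323]
tcp_rot: [2.221, 2.211, 0.005]
wrist_force: [2.7, 2.1, 14.4]
finger_gap: 0.0466
[ 0.32659021 -0.44422996  0.00432924]
time: 5.33
eef_pos: [0.4312, -0.1363, 0.1323]
tcp_rot: [2.179, 2.253, 0.005]
wrist_force: [2.6, 1.5, 14.2]
finger_gap: 0.0464
[ 0.28068222 -0.42435181  0.03222675]
```

```bash
python3 -m pendant '[[-1,0,0,0,0,0,-0.04],[-1,0,0,0,0,0,-0.03],[-1,0,0,0,0,0,-0.03],[-1,0,0,0,0,0,0]]'; python3 -c "
from h import *
s=r.sense();print(s['moment'],s['tcp_rot'])"
```

```text
time: 5.67
eef_pos: [0.4313, -0.1359, 0.1323]
tcp_rot: [2.064, 2.359, 0.005]
wrist_force: [2.9, 2.1, 15.5]
finger_gap: 0.0462
[ 0.71260175 -0.51208111 -0.08569893] [2.06426509 2.35880027 0.00538938]
```

```bash
python3 -m pendant '[[-1,0,0,0,0,0,0.03],[-1,0,0,-0.002,0,0,0],[-1,0,0,-0.003,0,0,0],[-1,0,0,-0.003,0,0,0],[-1,0,0,0,0,0,0]]'
```

```text
time: 6.08
eef_pos: [0.4296, -0.1361, 0.1389]
tcp_rot: [2.104, 2.328, 0.002]
wrist_force: [5.0, -0.1, 5.7]
finger_gap: 0.0465
```

```bash
python3 -m pendant '[[-1,0,0,-0.003,0,0,0],[-1,0,0,-0.003,0,0,0],[-1,0,0,0,0,0,0]]'
```

```text
time: 6.33
eef_pos: [0.4294, -0.136, 0.144]
tcp_rot: [2.104, 2.328, 0.002]
wrist_force: [4.0, -0.1, 1.6]
finger_gap: 0.0464
```

```bash
python3 -m pendant '[[-1,0,0,-0.01,0,0,0],[-1,0,0,-0.015,0,0,0],[-1,0,0,-0.02,0,0,0],[-1,0,0,-0.02,0,0,0],[-1,0,0,-0.0155,0,0,0]]'; python3 -m pendant '[[-1,0,0,-0.004,0,0,0],[-1,0,0,0,0,0,0],[-1,0,0,0,0,0,0],[-1,0,0,0,0,0,0],[-1,0,0,0,0,0,0]]'
python3 - <<'E'
from h import *
print(r.sense()['moment'])
ims=[]
for c in("side","top"):
  im=r.read_camera(c);u=proj(c,(.43,-.136,.2)).astype(int);print(c,u,proj(c,(.43,-.1355,.238)),proj(c,(.43,-.1355,.135)));cr=im[max(0,u[1]-60):u[1]+60,max(0,u[0]-60):u[0]+60];ims.append(cv2.resize(cr,(400,400),interpolation=0))
cv2.imwrite("pics/end.png",np.hstack(ims))
E
```

```text
time: 6.75
eef_pos: [0.4277, -0.1358, 0.2248]
tcp_rot: [2.106, 2.33, -0.001]
wrist_force: [0.3, -0.3, 1.0]
finger_gap: 0.0463
time: 7.17
eef_pos: [0.4274, -0.1355, 0.2262]
tcp_rot: [-2.105, -2.33, 0.001]
wrist_force: [-0.2, 0.2, -1.0]
finger_gap: 0.0462
[-0.02111679 -0.03339955 -0.01082989]
side [207 165] [206.93722301 147.61597934] [208.42362076 194.63765421]
top [296 226] [298.56905445 224.47227861] [293.92407295 228.43729516]
```

View pics/end.png

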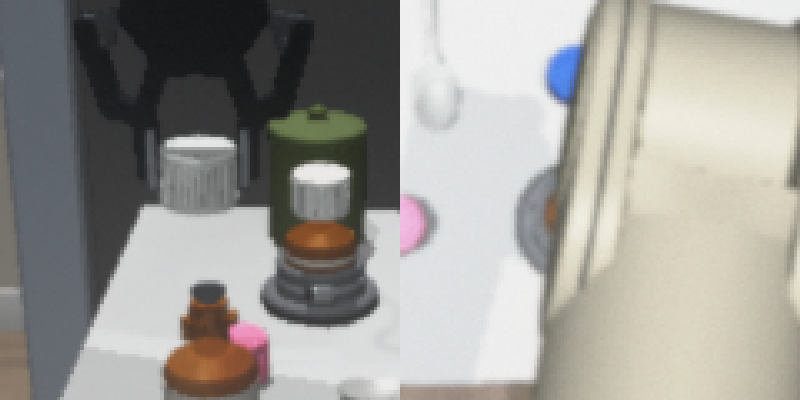

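The side view shows the cap held level at (200,170) above the bare neck at (208,300), and the short cap is in place. A 2–3 mm shift in +x centres it over the axis.

```bash
python3 -m pendant '[[-1,0,0.0015,0,0,0,0],[-1,0,0.0013,-0.001,0,0,0],[-1,0,0,0,0,0,0],[-1,0,0,0,0,0,0],[-1,0,0,0,0,0,0]]'; python3 -m pendant '[[-1,0,0,0,0,0,0],[-1,0,0,0,0,0,0],[-1,0,0,0,0,0,0]]'
python3 - <<'E'
from h import *
s=r.sense();print(s['eef_pos'],s['tcp_rot'],abs(s['dq']).max(),s['finger_gap'])
r.job_done()
E
```

```text
time: 7.68
eef_pos: [0.4307, -0.1354, 0.2282]
tcp_rot: [2.106, 2.331, -0.0]
wrist_force: [-0.3, -0.1, -0.5]
finger_gap: 0.0462
time: 7.93
eef_pos: [0.4307, -0.1354, 0.2282]
tcp_rot: [2.106, 2.331, -0.0]
wrist_force: [-0.1, 0.3, 0.4]
finger_gap: 0.0464
[ 0.43068856 -0.1353673   0.22821755] [ 2.10640964e+00  2.33063591e+00 -7.56766249e-05] 0.0014777042089682232 0.046419071004884106
the job is handed in; nothing more can be done
```

I opened the taller bottle and handed the job in at about 8 s. The gripper is holding its cap level and still, about 9 cm above its seat.

- **Opening:** I pressed the cap to its hard stop with a peak of about 36 N. I then turned it about 1.36 rad anticlockwise at about 15 N of push, and it lifted off without resistance.
- **Final pose:** The last reading has the tool at (0.431, -0.135, 0.228). That is within about 1 mm of where it was while turning the cap, and the finger gap is steady at 46 mm. The height is inferred from where the cap bottomed out.
- **Pictures:** The last side view, taken before a final 3 mm centring move, shows the neck bare. It also shows the short bottle's cap still on and the cap level in the gripper.
- **Small disagreements:** Position estimates of the cap differed by 2–4 mm between cameras, within the cap's play and the jaw opening. The final top view was blocked by the arm, so I did not re-check every bystander after the lift. The arm went nowhere near the cup, salt shaker, lemon or spoon.

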